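# Raise the leak-test dip stand to its second stop and hold the sensor clear of the beaker

### The job

The green sensor on the dip stand has finished its leak test: draw the yellow-headed safety pin straight up out of the stand's black grip, park it in the notch of the stand's blue side bracket so that it hangs there by its collar, and let go of it. Then squeeze the grip so that the red release button on its side is pressed fully in, and with the button squeezed pull the telescopic mast straight up past its first stop to its second, fully extended, so that the sensor comes clear of the beaker for inspection. The mast does not lock up there and sinks when let go, so finish holding it still at the second stop, the pin still parked; leave the other things on the bench where they are.

Things in the scene. Friction and masses are not known exactly. Their poses are not given: they have to be found in the camera images.
- stand: leak-test dip stand, fixed: grey base plate 245 x 130 x 12 mm, upright telescopic mast, beaker and green sensor on its +x side (axis at x = 112 mm; sensor 90 mm across, top 264 mm high with the mast down), blue parking bracket on its -x side. Origin: on the mast's axis at bench height; z up. Grip, bore and notch lie in its x-z plane (y = 0)
- grip (a point): centre of the black rubber grip on top of the mast, on the mast's axis, 211 mm above the bench with the mast down. The grip is a block 64 mm long along the stand's x, 28 mm thick along the stand's y (grasp across y; sides flat and upright), from 23 mm below this point to 22 mm above it. It does not turn; the brass release bar crosses 27 to 34 mm below this point: keep fingertips above it
- bore (a point): mouth of the pin's bore, in the middle of the grip's top face, 22 mm above point grip; rises with it. The bore is vertical, 8.5 mm wide, 41 mm deep
- button (a point): middle of the outer face of the red release button: a plate 24 mm long (stand's x), 28 mm high, in the middle of the grip's -y side, at the height of point grip, 20 mm from the mast's axis when out. Fingers closed across the grip's thickness at its middle, over the button, press it in
- release (a joint): the red button's travel, m: 0 = out, 6 mm proud of the grip's side; 0.006 = fully in, flush. Spring of 4 N (out) to 12 N (in); springs out when let go. It draws the brass hook on the +y side off the mast's collar: the mast is free from 0.0045 on, else locked down. Blocked while the pin is in its bore
- lift_head (a joint): inner section of the mast with grip and sensor (0.5 kg together), m drawn out: 0 = down, 0.055 = its end, the first stop. It moves first, straight up, against its weight and 1 N of friction
- mid_tube (a joint): middle section of the mast, m drawn out: 0 = down, 0.055 = its end, the second stop (grip 0.110 m above where it began). It follows once the inner section is at its stop; about 10 N in all. Let go, the mast sinks again
- pin: safety pin, loose, 45 g, upright in the bore at the start. Origin: centre of its collar's underside, which lies on the grip's top; z up along the pin. Steel shank 7 mm thick, 38 mm long below the origin; collar 18 mm across, 3 mm thick; yellow round knob 14 mm across, from 3 to 27 mm above the origin: grasp it there
- notch (a point): seat in the parking notch, on the top face of the blue bracket's level 5 mm tab, 175 mm above the bench, 96 mm from the mast's axis. Notch 11 mm wide (stand's y), open towards the stand's -x; this point is 5.5 mm from its closed +x end, 20 mm from its open end. Parked, the pin's shank hangs in it, collar on the tab. Axes as the stand's
- cap_board: bystander: round green sensor cap with a circuit board in it, 87 mm across, 32 mm high
- solder_spool: bystander: spool of solder wire lying flat, 55 mm across, 44 mm high
- flux_bottle: bystander: small white bottle with red nozzle, 41 mm across, 112 mm high
- marker: bystander: marker pen lying down, 130 mm long, 15 mm thick
- screwdriver: bystander: red-handled screwdriver lying down, 188 mm long, 22 mm thick
- cap_2: bystander: small green filler cap, 36 mm across, 29 mm high
- cap_4: bystander: small green filler cap, 36 mm across, 29 mm high

How it is judged (in metres and radians):
On the way, in this order (a step that is already met when the one before it is completed fails the run):
1. the safety pin is drawn up out of the bore (z of pin in the frame of bore above 0.04 m), for 0.1 s.
2. the pin hangs by its collar in the bracket's notch, upright and let go (horizontal distance between pin and notch below 0.013 m and z of pin in the frame of notch between -0.003 and 0.004 m and y of pin in the frame of notch between -0.005 and 0.005 m and angle between pin's own z axis and vertical below 0.15 rad and contact force between the fingers and pin below 0.3 N), for 0.3 s.
3. the release button is squeezed in by the fingers (value of joint release above 0.0045 m and contact force between the fingers and lift_head above 3 N), for 0.1 s.
4. the mast is drawn out to its first stop (value of joint lift_head above 0.05 m), for 0.1 s.
At the end, for the whole second after the job is handed in: both mast sections drawn out to within 6 mm of their stops and still (under 20 mm/s), the grip held by the fingers (over 3 N); the pin untouched in the notch: collar on the tab (4 mm), within 13 mm of the seat and 5 mm of the notch's middle line, within 0.15 rad of upright (all of step 2 and value of joint each of lift_head, mid_tube above 0.049 m and contact force between the fingers and lift_head above 3 N and velocity of joint lift_head between -0.02 and 0.02 m/s and velocity of joint mid_tube between -0.02 and 0.02 m/s); the arm keeps its last pose, push and grip.
It fails at once if another thing on the bench is moved more than 30 mm (distance of any of cap_board, solder_spool, flux_bottle, marker, screwdriver, cap_2, cap_4 from where it was at the start of the episode above 0.03 m).
It also fails if it takes over 48 s, if anything falls off the work surface, if the arm or the gripper's body presses on something with over 40 N, if the wrist force passes 120 N, or if a joint passes its speed limit or range.

### The arm

A 6-joint arm with a two-finger parallel gripper is mounted at the origin on a cart in front of the work surface, level with it; the furniture and walls round the work are solid. World frame = base frame: x ahead of the robot, y to its left, z up, the work surface at z = 0. Lengths are in mm, angles in rad, forces in N, time in s.
With the tool pointing down it reaches from about 400 to 925 mm from the base axis. Payload 12.5 kg.
Tool frame: the origin (TCP) lies on the mounting face of the last link; the fingertips stand 190 mm ahead of it and the grasp point (between the pads) lies 171 mm ahead of it; z points along the fingers, y is the line along which they close (so a half turn about z gives the same grasp; the last joint's range is limited). The gripper opens to 95 mm and grips with 3 to 60 N. Pads are 20 mm wide; open, the fingers measure 119 mm over their backs; the gripper's body (75 mm by 180 mm) begins 59 mm behind the grasp point.
Start: joints at [-1.418, 0.491, 1.559, -0, 1.092, -0.106], TCP at [159.97, -604.181, 404.761] pointing down, gripper open.
Joint ranges: [-3.1, 3.1], [-0.84, 2.19], [0.05, 2.79], [-1.13, 4.28], [0.06, 2.93], [-2.69, 2.69]. Speed limits (rad/s): [2.22, 2.22, 2.79, 3.14, 3.14, 3.14].

### API

Orientations are given as [roll, pitch, yaw] about the fixed x, y, z axes, in that order (R = Rz(yaw) Ry(pitch) Rx(roll)).
In Python, from cell import * gives the robot as it stands.
- The arm moves only by the tool arm_command, never from a script. Its argument "rows" is a list that holds one entry, the list of rows, each a list of 7 numbers: the shift along the tool's x, y, z normalised to -1 to 1, where 1 is 0.15 m, then the turn, a rotation vector about the tool's x, y, z normalised to -1 to 1, where 1 is 360 degrees, then the opening, from -1 (shut) to 1 (fully open). A call has 1 to 10 rows; each row is the pose to reach, as a shift and turn from the pose commanded when the call began, along the tool's axes at that moment, turning the shorter way round; what a row does not reach only later rows make up. A row lasts 1/12 s, in which the tool goes at most 41.7 mm and 7.16 degrees, less where a joint would pass 70% of its speed; a pose out of reach is approached as far as the arm can. A call with a number of a shift or a turn outside -1 to 1 is refused whole. A call with a gripper value outside its range is refused whole. The fingers move at their own pace and stop on an object; the grip force is fixed at half the most. Time passes only in rows, so rows that repeat a pose let the fingers close. It gives the time, the measured TCP pose, the force, the opening and the grip force at its end, in the units of the state.
- state(): the state, without advancing time (a new reading comes with each control period).
- read_camera(name): name is "scene" or "side" or "wrist"; returns (picture, depth): 480x640x3 uint8, red, green, blue; 480x640 float32, mm along the optical axis (not along the pixel's ray), 0 where there is no reading.
- get_calibration(name): a dict with "camera_matrix" (3x3 intrinsics, pixels), "position" and "orientation" of the camera in the world; the wrist camera has in their place "hand_eye" (4x4, takes a point from camera to tool coordinates, whose origin is the TCP and whose axes are the flange's). Camera axes: x right, y up, looking along -z (the intrinsics and any distortion apply to the point x, -y, -z); pixel columns grow to the right and rows downward; lengths in mm; the calibration is good to about 2 mm. A picture is of the moment at which its call begins: read the wrist's pose just before it. get_calibration takes no time and is no camera call.
- job_done(): hands the job in; it is judged then, once.
The state is a dict: "t": time; "joints": joint angles; "qvel": joint speeds; "tau": joint torques, N m; "eef_pos": TCP position; "tcp_rot": TCP orientation; "ft_force": force on the tool from outside, world axes, zero at the start; "moment": the same for the moment, N m; "opening": opening from 0.0 (shut) to 1.0 (fully open); "grip_force": force on a finger pad.
Only numpy, scipy, OpenCV 4.12 (cv2) and the standard library are available. Lean on these libraries where they do the work, as an engineer would, in place of code of your own. Each camera call takes 0.05 s, during which the arm holds its last target. There are 200 camera calls.

## Working session

There is one attempt and no reset: what is moved stays moved. The work goes in short steps, Python scripts to look and compute and a tool call to move; the robot and the scene stay as the last step left them, time stands still between calls to the robot, and variables do not carry over. Pictures are saved under pics/ and viewed, at most 10 in all, crops included, and the job is handed in when it is done.

Besides the shell and the picture viewer there is one more tool, called after "Request:" by a JSON object that holds its "name" and its "arguments". arm_command: Moves the arm, as the interface text tells. Its arguments: {"type":"object","properties":{"rows":{"type":"array","items":{"type":"array","items":{"type":"array","items":{"type":"number","minimum":-1,"maximum":1}}}}},"required":["rows"]}

```bash
mkdir -p pics; ls
cat > h.py <<'E'
from cell import *
import numpy as np, cv2
from scipy.spatial.transform import Rotation as R
def cam(name):
    s=state(); p,d=read_camera(name); c=get_calibration(name)
    K=np.array(c["camera_matrix"])
    v,u=np.mgrid[0:480,0:640]
    X=np.stack([(u-K[0,2])/K[0,0]*d,-(v-K[1,2])/K[1,1]*d,-d],-1)
    if name=="wrist":
        H=np.array(c["hand_eye"]); Rt=R.from_euler('xyz',s["tcp_rot"]).as_matrix()
        W=(X@H[:3,:3].T+H[:3,3])@Rt.T+np.array(s["eef_pos"])
    else:
        o=np.array(c["orientation"]); Rm=o if o.shape==(3,3) else R.from_euler('xyz',o).as_matrix()
        W=X@Rm.T+np.array(c["position"])
    return p,d,W
def save(p,n): cv2.imwrite("pics/"+n,p[:,:,::-1])
E
python3 - <<'E'
from h import *
print(state())
for n in("scene","side"):
    c=get_calibration(n);print(c)
    p,d,W=cam(n); save(p,n+"0.png"); np.savez("/tmp/"+n,p=p,d=d,W=W)
print(get_calibration("wrist"))
E
```

```text
pics
{'t': 0.0, 'joints': array([-1.41759709e+00,  4.91585829e-01,  1.55947311e+00,  1.58571328e-05,
        1.09169726e+00, -1.05591578e-01]), 'qvel': array([-0.00145329, -0.00097047,  0.00024154, -0.00130509,  0.00025263,
        0.00042255]), 'tau': array([ 3.32728901e-03, -6.12620831e+01, -2.58172774e+01,  6.94444100e-02,
        4.82353487e-02, -7.79168226e-05]), 'eef_pos': array([ 159.96776379, -604.14579904,  404.13715371]), 'tcp_rot': array([-3.14043707e+00, -1.36617083e-04,  2.58783422e-01]), 'ft_force': array([ 0.6413855 ,  0.51484154, -0.3954192 ]), 'moment': array([-0.01950888,  0.02401974,  0.03583792]), 'grip_force': 0.0, 'opening': 1.0045616293989899}
{'camera_matrix': array([[521.92800537,   0.        , 321.68122865],
       [  0.        , 521.92800537, 242.0485953 ],
       [  0.        ,   0.        ,   1.        ]]), 'position': array([-288.42850113,  232.51306615,  936.39624779]), 'orientation': array([ 0.91105029, -0.01831765, -2.05598576])}
{'camera_matrix': array([[452.24199551,   0.        , 322.79404937],
       [  0.        , 452.24199551, 239.16073438],
       [  0.        ,   0.        ,   1.        ]]), 'position': array([  576.85192108, -1053.24414016,   611.84035205]), 'orientation': array([ 1.0746154 , -0.01837684,  0.00770855])}
{'camera_matrix': array([[428.5022794 ,   0.        , 324.28757765],
       [  0.        , 428.5022794 , 240.68873746],
       [  0.        ,   0.        ,   1.        ]]), 'hand_eye': array([[ 2.20966157e-04,  9.64149737e-01,  2.65358694e-01,
         7.49430123e+01],
       [ 9.99999394e-01,  7.32512514e-05, -1.09885677e-03,
        -5.69409312e-01],
       [-1.07890033e-03,  2.65358775e-01, -9.64149136e-01,
         1.97796395e+01],
       [ 0.00000000e+00,  0.00000000e+00,  0.00000000e+00,
         1.00000000e+00]])}
```

View pics/scene0.png

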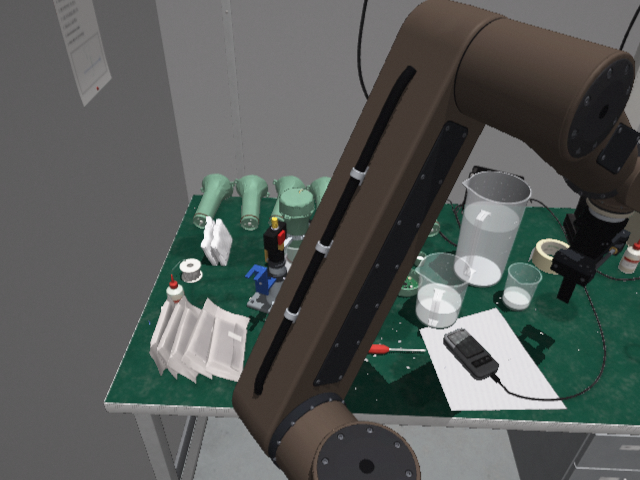

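View pics/side0.png

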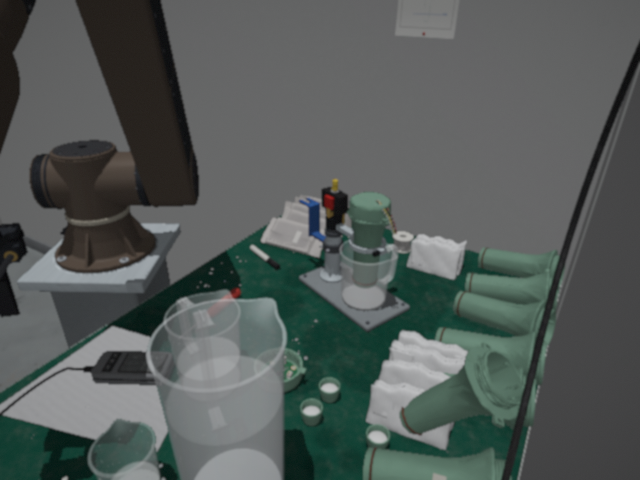

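The scene view shows the stand's yellow knob at about (275,222), the blue bracket at (260,278) and the sensor at (296,200). In the side view they are at (336,184), (313,210) and (370,200). I'll measure these next.

Run:
```python
from h import *
for n,box in(("scene",(180,320,230,330)),("side",(170,260,290,400))):
    z=np.load("/tmp/%s.npz"%n);p=z["p"];W=z["W"];d=z["d"]
    hsv=cv2.cvtColor(p,cv2.COLOR_RGB2HSV).astype(int)
    B=np.zeros((480,640),bool);B[box[0]:box[1],box[2]:box[3]]=1
    B&=(d>0)
    H,S,V=hsv[...,0],hsv[...,1],hsv[...,2]
    ms={"yellow":(H>20)&(H<35)&(S>150)&(V>100),"red":((H<6)|(H>174))&(S>150)&(V>80),"blue":(H>100)&(H<125)&(S>140),"green":(H>55)&(H<85)&(S>40)&(V>90)}
    for k,m in ms.items():
        m=m&B; P=W[m]; v,u=np.where(m)
        if len(P): print(n,k,len(P),"px",u.mean().round(),v.mean().round(),"med",np.median(P,0).round(1),"lo",np.percentile(P,5,0).round(),"hi",np.percentile(P,95,0).round())
    m=ms["green"]&B&(W[...,2]>258)&(W[...,2]<270);P=W[m]
    if len(P)>20:
        (c,r)=cv2.minEnclosingCircle(P[:,:2].astype(np.float32)); print("sensor top",len(P),c,r)
    m=ms["blue"]&B; P=W[m];  print("blue z hist",np.histogram(P[:,2],bins=range(0,260,10)))
    P=W[m&(abs(W[...,2]-175)<6)]; print(len(P), P.mean(0) if len(P) else 0, P.min(0) if len(P) else 0,P.max(0) if len(P) else 0)
    y0,y1,x0,x1=box; cv2.imwrite("pics/%s_c.png"%n,cv2.resize(p[y0:y1,x0:x1,::-1],None,fx=4,fy=4,interpolation=cv2.INTER_CUBIC))
```

```text
scene yellow 53 px 274.0 223.0 med [ 597.9 -128.2  251.6] lo [ 593. -135.  240.] hi [ 603. -124.  259.]
scene red 82 px 281.0 237.0 med [ 584.9 -137.5  216.4] lo [ 580. -149.  203.] hi [ 597. -130.  226.]
scene blue 480 px 261.0 278.0 med [550.1 -71.1 140.4] lo [ 528. -111.   98.] hi [590. -43. 176.]
scene green 2478 px 279.0 198.0 med [ 933.  -225.4   78.6] lo [ 632. -418.   41.] hi [1048. -177.  255.]
blue z hist (array([  7,   0,   0,   0,   0,   0,   0,   0,   0,  33,  86,  41,  33,
        24,  28,  20,  13, 183,   0,   0,   0,   0,   0,   0,   0]), array([  0,  10,  20,  30,  40,  50,  60,  70,  80,  90, 100, 110, 120,
       130, 140, 150, 160, 170, 180, 190, 200, 210, 220, 230, 240, 250]))
188 [543.36633814 -57.8203107  173.77905677] [517.95667169 -82.14253746 169.20176769] [568.1558114  -30.78470007 177.3080663 ]
side yellow 32 px 335.0 185.0 med [ 602.6 -137.8  250.3] lo [ 599. -140.  242.] hi [ 605. -133.  259.]
side red 102 px 329.0 201.0 med [ 590.4 -146.   216.3] lo [ 582. -153.  204.] hi [ 597. -135.  225.]
side blue 322 px 314.0 219.0 med [556.8 -77.7 137.4] lo [547. -98. 101.] hi [572. -65. 175.]
side green 881 px 368.0 212.0 med [ 665.5 -233.7  252.8] lo [ 635. -261.  102.] hi [ 712. -180.  255.]
blue z hist (array([ 0,  0,  0,  0,  0,  0,  0,  0,  0,  3, 79, 30, 28, 27, 33, 29, 33,
       60,  0,  0,  0,  0,  0,  0,  0]), array([  0,  10,  20,  30,  40,  50,  60,  70,  80,  90, 100, 110, 120,
       130, 140, 150, 160, 170, 180, 190, 200, 210, 220, 230, 240, 250]))
65 [550.96459289 -69.90165485 173.87548552] [524.95576745 -86.16180208 169.20849601] [565.93879155 -49.26071826 176.47675346]
```

View pics/scene_c.png

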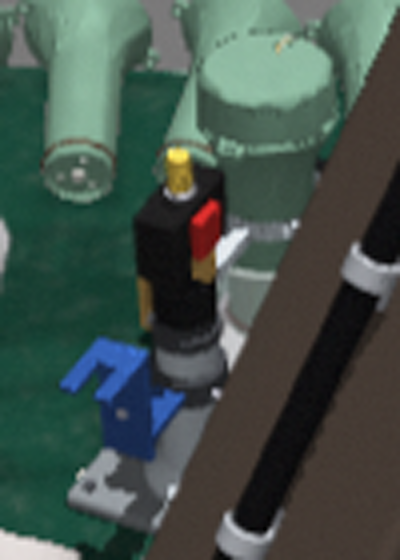

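The stand's x axis points along about (0.62, -0.78), with the mast near (601, -133) and the button facing the robot. I'll raise the arm, then move it to a look pose over the stand.

Request:
{"name": "arm_command", "arguments": {"rows": [[[0,0,-0.4,0,0,0,1],[0,0,-0.91,0,0,0,1],[0,0,-0.91,0,0,0,1],[0.3,-0.2,-0.91,0,0,0,1],[0.6,-0.4,-0.91,0,0,0,1],[0.89,-0.617,-0.91,0,0,0,1],[0.89,-0.617,-0.91,0,0,0,1]]]}}

```text
t: 0.68
eef_pos: [266.1, -478.7, 541.3]
tcp_rot: [-3.142, -0.0, 0.258]
ft_force: [0.3, -0.5, 0.2]
opening: 1.002
grip_force: 0.0
```

Request:
{"name": "arm_command", "arguments": {"rows": [[[0.25,-0.17,0,0,0,0,1],[0.5,-0.34,0,0,0,0,1],[0.75,-0.51,0,0,0,0,1],[0.89,-0.617,0,0,0,0,1],[0.89,-0.617,0,0,0,0,1]]]}}

```text
t: 1.1
eef_pos: [373.3, -352.7, 541.4]
tcp_rot: [-3.141, -0.001, 0.263]
ft_force: [-1.2, -0.3, -0.0]
opening: 0.999
grip_force: 0.0
```

Request:
{"name": "arm_command", "arguments": {"rows": [[[0.25,-0.17,0,0,0,0,1],[0.5,-0.34,0,0,0,0,1],[0.75,-0.51,0,0,0,0,1],[0.89,-0.617,0,0,0,0,1],[0.89,-0.617,0,0,0,0,1]]]}}

```text
t: 1.52
eef_pos: [478.7, -229.4, 540.9]
tcp_rot: [-3.14, -0.001, 0.263]
ft_force: [0.4, -0.4, -0.2]
opening: 1.0
grip_force: 0.0
```

Request:
{"name": "arm_command", "arguments": {"rows": [[[0.25,-0.17,0,0,0,-0.02,1],[0.5,-0.34,0,0,0,-0.04,1],[0.75,-0.51,0,0,0,-0.06,1],[0.89,-0.617,0,0,0,-0.08,1],[0.89,-0.617,0,0,0,-0.097,1],[0.89,-0.617,0,0,0,-0.117,1],[0.89,-0.617,0,0,0,-0.137,1],[0.89,-0.617,0,0,0,-0.157,1],[0.89,-0.617,0,0,0,-0.157,1],[0.89,-0.617,0,0,0,-0.157,1]]]}}

```text
t: 2.35
eef_pos: [581.4, -110.0, 541.0]
tcp_rot: [-3.141, 0.0, 1.241]
ft_force: [0.3, -0.5, -0.1]
opening: 1.003
grip_force: 0.0
```

Request:
{"name": "arm_command", "arguments": {"rows": [[[0,0,0,0,0,-0.02,1],[0,0,0,0,0,-0.04,1],[0,0,0,0,0,-0.06,1],[0,0,0,0,0,-0.08,1],[0,0,0,0,0,-0.1,1],[0,0,0,0,0,-0.12,1],[0,0,0,0,0,-0.14,1],[0,0,0,0,0,-0.16,1],[0,0,0,0,0,-0.16,1],[0,0,0,0,0,-0.16,1]]]}}

```text
t: 3.18
eef_pos: [581.4, -109.9, 541.2]
tcp_rot: [-3.141, -0.0, 2.244]
ft_force: [0.1, -0.6, -0.3]
opening: 0.997
grip_force: 0.0
```

Run:
```python
from h import *
p,d,W=cam("wrist"); save(p,"w1.png"); np.savez("/tmp/w1",p=p,d=d,W=W)
hsv=cv2.cvtColor(p,cv2.COLOR_RGB2HSV).astype(int)
H,S,V=hsv[...,0],hsv[...,1],hsv[...,2]
ms={"yellow":(H>20)&(H<35)&(S>150)&(V>100),"red":((H<6)|(H>174))&(S>150)&(V>80)&(W[...,2]>150),"blue":(H>100)&(H<125)&(S>140)&(abs(W[...,2]-175)<6)}
for k,m in ms.items():
    m=m&(d>0);P=W[m];v,u=np.where(m)
    if len(P):print(k,len(P),u.mean().round(),v.mean().round(),"med",np.median(P,0).round(1),"lo",np.percentile(P,3,0).round(1),"hi",np.percentile(P,97,0).round(1), cv2.minAreaRect(P[:,:2].astype(np.float32)))
# grip top: dark, z~233
m=(V<70)&(abs(W[...,2]-233)<6)&(np.hypot(W[...,0]-601,W[...,1]+133)<50)
P=W[m];print("griptop",len(P),np.median(P[:,2]),cv2.minAreaRect(P[:,:2].astype(np.float32)))
m=(abs(W[...,2]-264)<8)&(np.hypot(W[...,0]-670,W[...,1]+220)<70)
P=W[m];print("sensor",len(P),np.median(P[:,2]) if len(P) else 0,cv2.minEnclosingCircle(P[:,:2].astype(np.float32)) if len(P) else 0)
```

```text
red 96 306.0 277.0 med [ 592.9 -145.2  225.2] lo [ 586.2 -150.   224. ] hi [ 596.9 -138.4  227. ] ((589.7343139648438, -141.1663360595703), (4.556891918182373, 21.335657119750977), 37.55754089355469)
blue 310 337.0 159.0 med [561.3 -66.7 175.2] lo [545.5 -76.6 173.9] hi [568.6 -57.2 176.5] ((548.9431762695312, -62.57001495361328), (30.265737533569336, 31.71642303466797), 38.49788284301758)
griptop 1794 233.0497890858827 ((602.6038818359375, -130.36634826660156), (27.4968318939209, 63.6701545715332), 38.05598449707031)
sensor 47 256.11699797139045 ((665.633056640625, -210.39755249023438), 33.55470275878906)
```

View pics/w1.png

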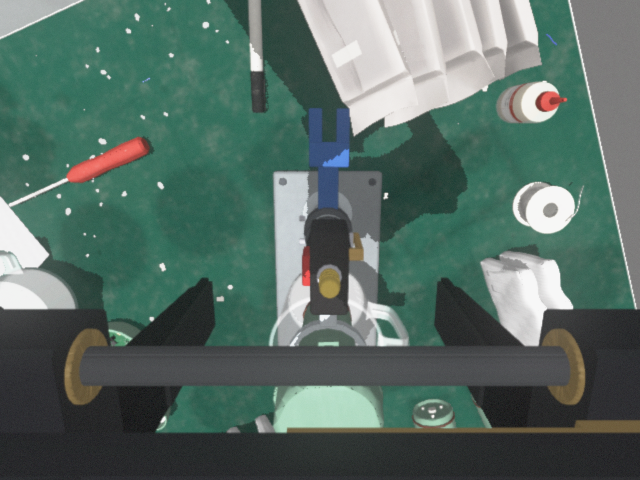

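The wrist view shows the grip top at (330,265), the knob at (328,282), the red button at (306,268) and the blue two-pronged tab at (329,140), with everything aligned to the image. I'll refine the notch and knob in the stand frame.

Run:
```python
from h import *
z=np.load("/tmp/w1.npz");p,d,W=z["p"],z["d"],z["W"]
hsv=cv2.cvtColor(p,cv2.COLOR_RGB2HSV).astype(int);H,S,V=hsv[...,0],hsv[...,1],hsv[...,2]
a=np.radians(-51.7);x=np.array([np.cos(a),np.sin(a)]);y=np.array([-x[1],x[0]]);O=np.array([602.6,-130.4])
D=W[...,:2]-O; sx=D@x; sy=D@y
blue=(H>95)&(H<130)&(S>100)&(abs(W[...,2]-175)<5)&(abs(sx+90)<60)&(abs(sy)<40)
print(blue.sum(),np.median(W[blue][:,2]),"x",np.percentile(sx[blue],[1,99]),"y",np.percentile(sy[blue],[1,99]))
for v in range(106,176,4):
    u=np.where(blue[v])[0]
    if len(u):
        g=np.where(np.diff(u)>1)[0]
        print(v,"sx",sx[v,u].mean().round(1),"y",sy[v,u[0]].round(1),[(sy[v,u[i]].round(1),sy[v,u[i+1]].round(1)) for i in g],sy[v,u[-1]].round(1))
kn=(H>15)&(H<35)&(S>120)&(W[...,2]>238)&(W[...,2]<265)&(np.hypot(sx,sy)<20)
print("knob",kn.sum(),np.c_[sx,sy][:0].shape,np.median(sx[kn]),np.median(sy[kn]),np.percentile(sy[kn],[2,98]),np.percentile(sx[kn],[2,98]),np.percentile(W[kn][:,2],[2,98]))
g=(V<70)&(abs(W[...,2]-233)<3)&(abs(sx)<40)&(abs(sy)<20)
print("grip",np.percentile(sx[g],[1,99]),np.percentile(sy[g],[1,99]))
s=state()["eef_pos"][:2]-O; print("tool in stand",s@x,s@y)
```

```text
1860 175.22870147435336 x [-114.36037964  -70.66787464] y [-16.01148456  15.24263551]
110 sx -113.6 y -15.9 [(np.float64(-13.5), np.float64(-12.0)), (np.float64(-6.6), np.float64(5.7))] 13.5
114 sx -110.6 y -15.9 [(np.float64(-6.6), np.float64(5.8))] 13.6
118 sx -107.6 y -15.9 [(np.float64(-6.6), np.float64(5.8))] 14.3
122 sx -104.6 y -15.9 [(np.float64(-6.6), np.float64(5.9))] 15.2
126 sx -101.6 y -16.0 [(np.float64(-6.6), np.float64(5.2))] 15.4
130 sx -98.6 y -15.9 [(np.float64(-6.6), np.float64(5.2))] 14.5
134 sx -95.5 y -16.0 [(np.float64(-6.5), np.float64(5.3))] 15.4
138 sx -92.5 y -16.0 [(np.float64(-6.5), np.float64(5.3))] 15.5
142 sx -89.4 y -16.0 [(np.float64(10.8), np.float64(12.3))] 14.8
146 sx -86.4 y -16.0 [] 14.8
150 sx -83.2 y -16.1 [] 15.7
154 sx -80.1 y -16.0 [(np.float64(-9.7), np.float64(-8.1))] 14.9
158 sx -77.0 y -16.0 [] 15.0
162 sx -73.9 y -16.1 [] 15.1
166 sx -70.7 y -15.3 [] 15.1
knob 456 (0, 1280) -2.870678715555603 -0.31368446415268003 [-6.22711012  5.57599534] [-6.36948721  5.47180503] [242.26278005 261.37741118]
grip [-31.16233756  29.1969265 ] [-13.60832541  13.07873504]
tool in stand -29.288684359668054 -3.8843186784778485
```

Request:
{"name": "arm_command", "arguments": {"rows": [[[-0.192,0.023,0,0,0,0.00075,1],[-0.192,0.023,0.2,0,0,0.00075,1],[-0.192,0.023,0.45,0,0,0.00075,1],[-0.192,0.023,0.65,0,0,0.00075,1],[-0.192,0.023,0.753,0,0,0.00075,1],[-0.192,0.023,0.753,0,0,0.00075,1],[-0.192,0.023,0.753,0,0,0.00075,1]]]}}

```text
t: 3.82
eef_pos: [602.5, -130.0, 428.3]
tcp_rot: [-3.141, -0.001, 2.242]
ft_force: [0.4, 0.7, 0.4]
opening: 1.0
grip_force: 0.0
```

Run:
```python
from h import *
s=state();print(s["eef_pos"],s["tcp_rot"],s["ft_force"])
p,d,W=cam("wrist"); save(p,"w2.png")
```

```text
[ 602.45884103 -130.0200322   428.27329346] [-3.14104684e+00 -6.58773428e-04  2.24249476e+00] [0.35196264 0.71349739 0.35075756]
```

View pics/w2.png

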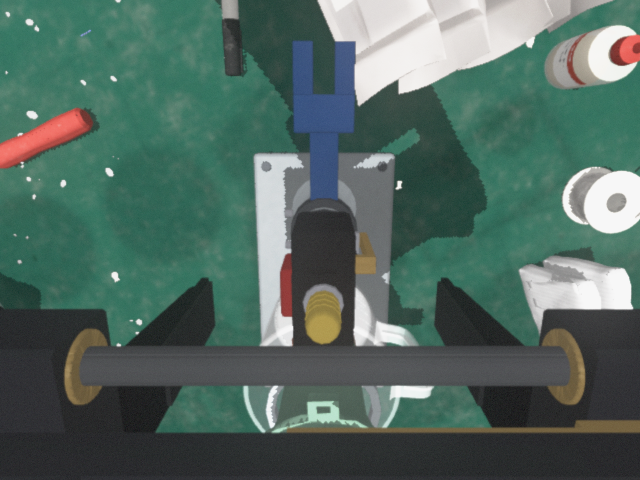

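The knob at (323,325) sits between the fingers (midline u≈325), and its tool x comes out within about 1 mm. I'll close on it.

Request:
{"name": "arm_command", "arguments": {"rows": [[[0,0,0,0,0,0,-0.4],[0,0,0,0,0,0,-0.8],[0,0,0,0,0,0,-1],[0,0,0,0,0,0,-1],[0,0,0,0,0,0,-1],[0,0,0,0,0,0,-1],[0,0,0,0,0,0,-1],[0,0,0,0,0,0,-1]]]}}

```text
t: 4.53
eef_pos: [602.2, -129.9, 428.3]
tcp_rot: [-3.142, 0.0, 2.246]
ft_force: [0.0, -0.2, -0.1]
opening: 0.491
grip_force: 0.0
```

Request:
{"name": "arm_command", "arguments": {"rows": [[[0,0,0,0,0,0,-1],[0,0,0,0,0,0,-1],[0,0,0,0,0,0,-1],[0,0,0,0,0,0,-1],[0,0,0,0,0,0,-1],[0,0,0,0,0,0,-1],[0,0,0,0,0,0,-1],[0,0,0,0,0,0,-1]]]}}

```text
t: 5.2
eef_pos: [602.2, -129.9, 428.2]
tcp_rot: [-3.142, 0.0, 2.246]
ft_force: [0.9, -0.4, 0.1]
opening: 0.137
grip_force: 30.0
```

Request:
{"name": "arm_command", "arguments": {"rows": [[[0,0,-0.07,0,0,0,-1],[0,0,-0.14,0,0,0,-1],[0,0,-0.21,0,0,0,-1],[0,0,-0.28,0,0,0,-1],[0,0,-0.35,0,0,0,-1],[0,0,-0.4,0,0,0,-1],[0,0,-0.4,0,0,0,-1],[0,0,-0.4,0,0,0,-1],[0,0,-0.4,0,0,0,-1]]]}}

```text
t: 5.95
eef_pos: [602.2, -129.9, 487.8]
tcp_rot: [-3.141, -0.001, 2.246]
ft_force: [0.4, 0.1, 0.3]
opening: 0.138
grip_force: 30.0
```

Run:
```python
from h import *
s=state();print(s["eef_pos"],s["tcp_rot"],s["ft_force"],s["opening"],s["grip_force"])
p,d,W=cam("wrist"); save(p,"w3.png"); p,d,W=cam("side"); save(cv2.resize(p[140:260,260:420],None,fx=4,fy=4),"s3.png")
```

```text
[ 602.17854896 -129.85152121  487.82868575] [-3.14114596e+00 -5.44113857e-04  2.24584803e+00] [0.41118779 0.08845238 0.34568287] 0.13762004240738246 29.9999692349229
```

View pics/w3.png

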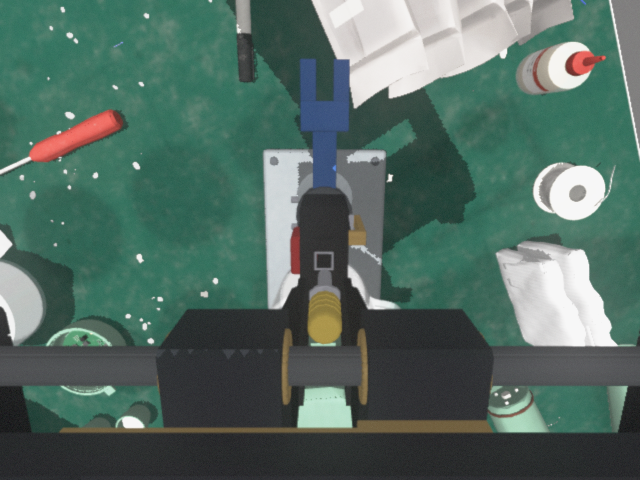

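View pics/s3.png

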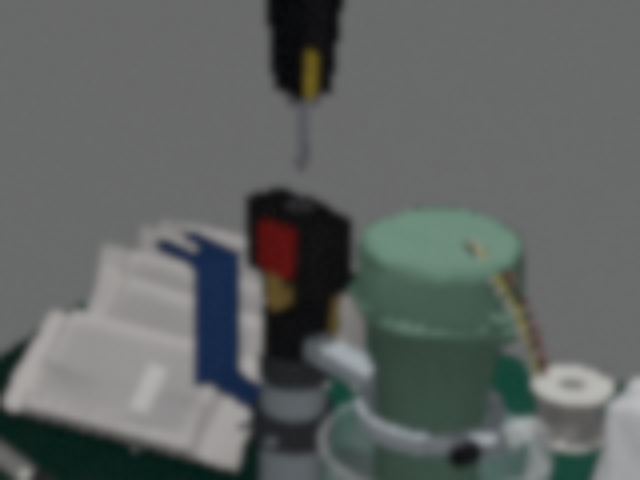

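The pin is drawn out and hangs upright at about (305,130) in the side view. The bore is empty at (323,260) and the notch midline is at u≈325 in the wrist view. I'll move over the notch and lower in stages.

Request:
{"name": "arm_command", "arguments": {"rows": [[[0.15,0.001,0,0,0,0.001,-1],[0.3,0.002,0,0,0,0.001,-1],[0.45,0.004,0,0,0,0.001,-1],[0.6,0.005,0,0,0,0.001,-1],[0.66,0.005,0,0,0,0.001,-1],[0.66,0.005,0,0,0,0.001,-1],[0.66,0.005,0.2,0,0,0.001,-1],[0.66,0.005,0.4,0,0,0.001,-1],[0.66,0.005,0.48,0,0,0.001,-1],[0.66,0.005,0.48,0,0,0.001,-1]]]}}

```text
t: 6.88
eef_pos: [541.4, -52.9, 413.3]
tcp_rot: [-3.138, -0.004, 2.239]
ft_force: [0.3, 0.7, 0.8]
opening: 0.137
grip_force: 30.0
```

Run:
```python
from h import *
s=state();print(s["eef_pos"],s["tcp_rot"],s["ft_force"],s["opening"],s["grip_force"])
p,d,W=cam("wrist"); save(p[60:460],"w4.png")
e=(W-s["eef_pos"])@R.from_euler('xyz',s["tcp_rot"]).as_matrix()
hsv=cv2.cvtColor(p,cv2.COLOR_RGB2HSV).astype(int);H,S,V=hsv[...,0],hsv[...,1],hsv[...,2]
blue=(H>95)&(H<130)&(S>100)&(abs(W[...,2]-175)<5)
for v in range(0,480,12):
    u=np.where(blue[v])[0]
    if len(u):
        g=np.where(np.diff(u)>3)[0]
        print(v,"tx",e[v,u,0].mean().round(1),"ty",e[v,u[0],1].round(1),[(e[v,u[i],1].round(1),e[v,u[i+1],1].round(1)) for i in g],e[v,u[-1],1].round(1))
kn=(H>15)&(H<35)&(S>120)&(abs(e[...,0])<15)&(abs(e[...,1])<15)
print(kn.sum(),np.percentile(e[kn],[2,50,98],axis=0))
```

```text
[541.43372815 -52.90034379 413.25833667] [-3.13830617 -0.00360188  2.23918002] [0.26359676 0.66774518 0.78187363] 0.13651578778384638 29.999922418501228
240 tx 15.1 ty -15.1 [(np.float64(-5.5), np.float64(6.1))] 16.0
252 tx 8.5 ty -15.2 [(np.float64(-5.0), np.float64(6.2))] 16.3
264 tx 1.7 ty -14.8 [(np.float64(-5.1), np.float64(6.2))] 15.3
276 tx -5.1 ty -14.8 [(np.float64(-5.1), np.float64(6.3))] 15.4
288 tx -11.7 ty -7.3 [(np.float64(-6.7), np.float64(7.9))] 8.4
1472 [[ -5.90682583  -5.5281657  167.11834413]
 [  2.70830226   0.41498779 169.12624343]
 [  5.94553916   6.60717099 187.76855267]]
```

View pics/w4.png

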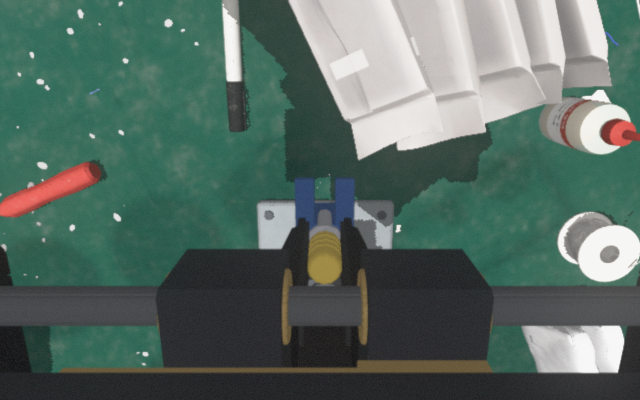

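The shank shows between the prongs. The notch midline and the knob are both at about +0.5 mm in tool y, so they are aligned and I'll lower.

Request:
{"name": "arm_command", "arguments": {"rows": [[[0,0,0.06,0,0,0,-1],[0,0,0.12,0,0,0,-1],[0,0,0.18,0,0,0,-1],[0,0,0.23,0,0,0,-1],[0,0,0.23,0,0,0,-1],[0,0,0.23,0,0,0,-1]]]}}

```text
t: 7.43
eef_pos: [541.0, -52.1, 381.5]
tcp_rot: [-3.141, -0.0, 2.24]
ft_force: [0.8, -0.2, -1.0]
opening: 0.137
grip_force: 30.0
```

Request:
{"name": "arm_command", "arguments": {"rows": [[[0,0,0.03,0,0,0,-1],[0,0,0.066,0,0,0,-1],[0,0,0.066,0,0,0,-1],[0,0,0.066,0,0,0,-1]]]}}

```text
t: 7.77
eef_pos: [541.0, -52.1, 371.7]
tcp_rot: [-3.141, -0.0, 2.24]
ft_force: [-0.5, -0.3, 0.2]
opening: 0.139
grip_force: 30.0
```

Now release, with the pin origin about 1 mm above the tab.

Request:
{"name": "arm_command", "arguments": {"rows": [[[0,0,0,0,0,0,-0.6],[0,0,0,0,0,0,-0.4],[0,0,0,0,0,0,-0.2],[0,0,0,0,0,0,0],[0,0,0,0,0,0,0],[0,0,0,0,0,0,0],[0,0,0,0,0,0,0],[0,0,0,0,0,0,0]]]}}

```text
t: 8.43
eef_pos: [541.0, -52.1, 371.9]
tcp_rot: [-3.142, 0.0, 2.24]
ft_force: [0.7, 0.0, -0.1]
opening: 0.496
grip_force: 0.0
```

Request:
{"name": "arm_command", "arguments": {"rows": [[[0,0,-0.15,0,0,0,0.2],[0,0,-0.35,0,0,0,0.4],[0,0,-0.55,0,0,0,0.4],[0,0,-0.75,0,0,0,0.4],[0,0,-0.85,0,0,0,0.4],[0,0,-0.85,0,0,0,0.4]]]}}

```text
t: 8.93
eef_pos: [540.8, -52.0, 502.9]
tcp_rot: [3.138, 0.005, 2.24]
ft_force: [0.1, 0.0, -0.2]
opening: 0.695
grip_force: 0.0
```

Run:
```python
from h import *
s=state();print(s["eef_pos"],s["tcp_rot"],s["ft_force"],s["opening"])
a=np.radians(-51.7);x=np.array([np.cos(a),np.sin(a)]);y=np.array([-x[1],x[0]]);O=np.array([602.6,-130.4])
for n in("wrist","side"):
    p,d,W=cam(n)
    if n=="wrist": save(p,"w5.png")
    hsv=cv2.cvtColor(p,cv2.COLOR_RGB2HSV).astype(int);H,S,V=hsv[...,0],hsv[...,1],hsv[...,2]
    D=W[...,:2]-O; sx=D@x; sy=D@y
    kn=(H>15)&(H<35)&(S>120)&(abs(sx+96)<30)&(abs(sy)<25)&(W[...,2]>100)
    print(n,kn.sum(),"sx",np.percentile(sx[kn],[2,50,98]),"sy",np.percentile(sy[kn],[2,50,98]),"z",np.percentile(W[kn][:,2],[2,50,98]))
```

```text
[540.81220679 -52.03648164 502.86436725] [3.13797596 0.0046111  2.23965419] [ 0.11288306  0.04129874 -0.22994265] 0.6947826421547664
wrist 363 sx [-105.34653612 -101.10378649  -93.66881611] sy [-5.42708933  0.68223795  6.12063754] z [185.52656298 201.67024538 203.49029856]
side 72 sx [-97.99806983 -81.91266144 -74.98273069] sy [-22.92780377  -4.33684381  18.24965733] z [182.915087   415.75084935 421.32343175]
```

View pics/w5.png

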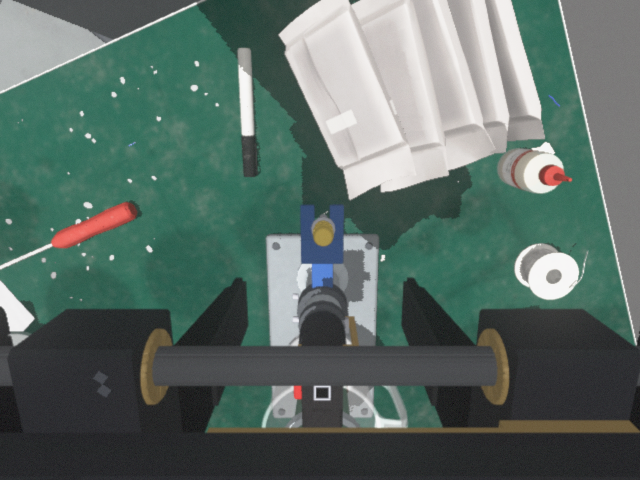

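The pin hangs upright in the notch at (323,233), with its top at z≈202 and stand x≈-99.5. Next is the grip.

Request:
{"name": "arm_command", "arguments": {"rows": [[[-0.2,0,0,0,0,0,0.4],[-0.4,-0.001,0,0,0,0,0.4],[-0.6,-0.002,0,0,0,0,0.4],[-0.66,-0.002,0,0,0,0,0.4],[-0.66,-0.002,0,0,0,0,0.4],[-0.66,-0.002,0.2,0,0,0,0.4],[-0.66,-0.002,0.4,0,0,0,0.4],[-0.66,-0.002,0.6,0,0,0,0.4],[-0.66,-0.002,0.7,0,0,0,0.4],[-0.66,-0.002,0.7,0,0,0,0.4]]]}}

```text
t: 9.87
eef_pos: [601.0, -128.8, 390.4]
tcp_rot: [-3.138, -0.006, 2.24]
ft_force: [-0.2, 0.3, -0.3]
opening: 0.699
grip_force: 0.0
```

Request:
{"name": "arm_command", "arguments": {"rows": [[[0,0,0,0,0,0,0.4],[0,0,0,0,0,0,0.4]]]}}

```text
t: 10.03
eef_pos: [602.0, -129.5, 395.5]
tcp_rot: [3.141, 0.001, 2.24]
ft_force: [1.2, 0.3, 1.2]
opening: 0.698
grip_force: 0.0
```

Go down 11.5 mm (TCP 384), then close.

Request:
{"name": "arm_command", "arguments": {"rows": [[[0,0,0.04,0,0,0,0.4],[0,0,0.073,0,0,0,0.2],[0,0,0.073,0,0,0,-0.3],[0,0,0.073,0,0,0,-1],[0,0,0.073,0,0,0,-1],[0,0,0.073,0,0,0,-1],[0,0,0.073,0,0,0,-1],[0,0,0.073,0,0,0,-1],[0,0,0.073,0,0,0,-1],[0,0,0.073,0,0,0,-1]]]}}

```text
t: 10.87
eef_pos: [602.0, -130.1, 383.7]
tcp_rot: [-3.141, 0.0, 2.24]
ft_force: [-2.1, -1.8, 3.0]
opening: 0.292
grip_force: 30.0
```

Request:
{"name": "arm_command", "arguments": {"rows": [[[0,0,0,0,0,0,-1],[0,0,0,0,0,0,-1],[0,0,0,0,0,0,-1],[0,0,0,0,0,0,-1],[0,0,0,0,0,0,-1],[0,0,0,0,0,0,-1]]]}}

```text
t: 11.37
eef_pos: [602.1, -130.0, 383.6]
tcp_rot: [-3.141, 0.0, 2.24]
ft_force: [-3.2, -3.0, 6.0]
opening: 0.292
grip_force: 30.0
```

The opening is 27.7 mm, so the button is fully in. I'll lift to the first stop.

Request:
{"name": "arm_command", "arguments": {"rows": [[[0,0,-0.03,0,0,0,-1],[0,0,-0.07,0,0,0,-1],[0,0,-0.12,0,0,0,-1],[0,0,-0.17,0,0,0,-1],[0,0,-0.22,0,0,0,-1],[0,0,-0.27,0,0,0,-1],[0,0,-0.32,0,0,0,-1],[0,0,-0.36,0,0,0,-1],[0,0,-0.36,0,0,0,-1],[0,0,-0.36,0,0,0,-1]]]}}

```text
t: 12.2
eef_pos: [601.9, -129.9, 437.9]
tcp_rot: [3.142, 0.0, 2.24]
ft_force: [-2.3, -4.2, -4.0]
opening: 0.292
grip_force: 30.0
```

Request:
{"name": "arm_command", "arguments": {"rows": [[[0,0,-0.03,0,0,0,-1],[0,0,-0.07,0,0,0,-1],[0,0,-0.12,0,0,0,-1],[0,0,-0.17,0,0,0,-1],[0,0,-0.22,0,0,0,-1],[0,0,-0.27,0,0,0,-1],[0,0,-0.32,0,0,0,-1],[0,0,-0.36,0,0,0,-1],[0,0,-0.36,0,0,0,-1],[0,0,-0.36,0,0,0,-1]]]}}

```text
t: 13.03
eef_pos: [601.9, -129.9, 492.5]
tcp_rot: [3.141, 0.001, 2.24]
ft_force: [-3.2, -4.4, -4.5]
opening: 0.289
grip_force: 30.0
```

Request:
{"name": "arm_command", "arguments": {"rows": [[[0,0,-0.01,0,0,0,-1],[0,0,-0.014,0,0,0,-1],[0,0,-0.014,0,0,0,-1],[0,0,-0.014,0,0,0,-1],[0,0,-0.014,0,0,0,-1],[0,0,-0.014,0,0,0,-1]]]}}

```text
t: 13.53
eef_pos: [602.1, -130.0, 493.7]
tcp_rot: [-3.142, 0.0, 2.24]
ft_force: [-2.8, -4.6, -5.8]
opening: 0.291
grip_force: 30.0
```

Run:
```python
from h import *
s=state();print(s["eef_pos"],s["ft_force"],s["opening"])
a=np.radians(-51.7);x=np.array([np.cos(a),np.sin(a)]);y=np.array([-x[1],x[0]]);O=np.array([602.6,-130.4])
for n in("scene","side","wrist"):
    p,d,W=cam(n)
    if n=="side": save(cv2.resize(p[90:290,240:420],None,fx=3,fy=3),"s6.png")
    hsv=cv2.cvtColor(p,cv2.COLOR_RGB2HSV).astype(int);H,S,V=hsv[...,0],hsv[...,1],hsv[...,2]
    D=W[...,:2]-O; sx=D@x; sy=D@y
    kn=(H>15)&(H<35)&(S>120)&(abs(sx+96)<20)&(abs(sy)<12)&(abs(W[...,2]-190)<25)
    se=(H>55)&(H<90)&(S>40)&(abs(sx-112)<50)&(abs(sy)<50)&(W[...,2]>150)
    br=(abs(sx)<34)&(abs(sy)<40)&(W[...,2]>250)&(W[...,2]<350)&(H>12)&(H<28)&(S>110)
    gp=(V<60)&(abs(sx)<34)&(abs(abs(sx)-20)<12)&(abs(sy)<12)&(W[...,2]>330)&(W[...,2]<360)
    for k,m in(("knob",kn),("sensor",se),("brass",br),("griptop",gp)):
        if m.sum()>5: print(n,k,m.sum(),"sx",np.median(sx[m]).round(1),"sy",np.median(sy[m]).round(1),"z",np.percentile(W[m][:,2],[2,50,98]).round(1))
```

```text
[ 602.05610781 -129.96580469  493.7446159 ] [-2.7758086  -4.63600054 -5.76945414] 0.2910778264229596
scene knob 60 sx -102.9 sy -1.9 z [178.8 194.1 203. ]
scene sensor 917 sx 88.9 sy -12.5 z [169.7 243.1 364. ]
scene brass 73 sx -4.6 sy 29.2 z [251.6 284.6 311.7]
scene griptop 104 sx -20.6 sy 1.9 z [331.5 341.9 344.1]
side knob 34 sx -93.5 sy -4.4 z [182.5 191.7 201.6]
side sensor 2809 sx 133.1 sy -23.0 z [172.3 307.2 364.6]
side brass 100 sx 3.0 sy -9.1 z [262.4 289.1 305. ]
side griptop 65 sx 25.2 sy 0.3 z [330.4 342.6 349.8]
wrist knob 410 sx -97.7 sy 0.6 z [195.2 202.  203.2]
wrist sensor 23 sx 104.1 sy 21.5 z [218.9 226.6 264.8]
wrist brass 618 sx -2.9 sy 30.5 z [253.1 293.1 295. ]
wrist griptop 8412 sx -15.4 sy -0.1 z [333.  343.1 344.4]
```

View pics/s6.png

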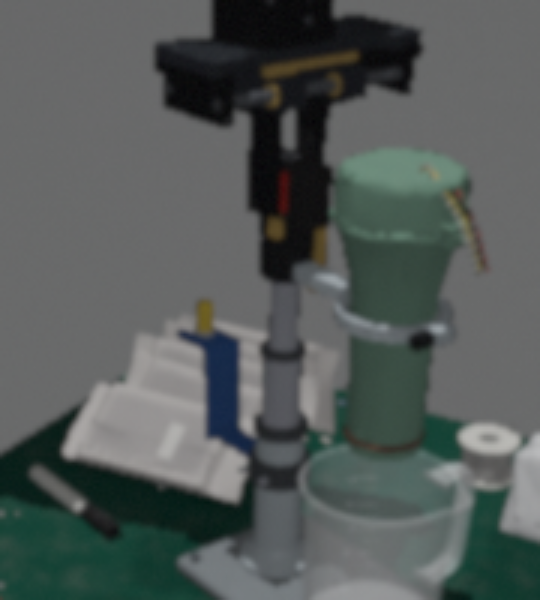

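The mast is fully extended: the grip top is at z=343.1, which is 110 mm up. The sensor is clear of the beaker and the pin is still parked at (205,317). I'll hand in.

```bash
python3 -c "
from cell import *
s=state();print(s['qvel'],s['grip_force']);print(job_done())"
```

```text
[-0.00024323  0.0014859   0.00086021  0.00038384  0.00055094  0.00058267] 30.005419850349426
the job is handed in; nothing more can be done
None
```

The job is handed in: the pin hangs parked in the bracket's notch, and the arm is holding the mast still at its second stop (grip 110 mm up, button squeezed in); the hand-in returned no verdict.

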